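# Bolt down and raise the microphone stand

### The job

The microphone stand is about to get its microphone: first turn all three captive bolt knobs of its base clockwise, in any order, until each is fully home against its stop. Then take the grip on top of the rod, squeeze its release button in and pull the rod straight up past the first stop to the second, its end, and finish while still holding it there with the button squeezed, so that the microphone can be screwed on. Leave the other things on the desk where they are.

Things in the scene. Friction and masses are not known exactly. Their poses are not given: they have to be found in the camera images.
- stand: Microphone desk stand, fixed to the desk: dark cast base with three arms (28 mm wide, 10 mm thick) and an upright 22 mm steel tube at its centre, top 150 mm high, 28 mm black collar. Origin: tube axis at desk level, z up. Arms: 'front' along -x, roughly to the robot; 'left' 60 deg from +x towards +y; 'right' 60 deg from +x towards -y. May be turned about z by up to 20 deg.
- bolt_front_grip (a point): On the vertical axis of the bolt knob at the end of the front arm, at (-108, 0) mm in the stand's x, y, 34 mm above the desk. Round fluted black head, 36 mm dia, 22 to 46 mm above the desk, free all round; under it the arm's 38 mm round end, 10 mm high. Pinch it in any direction; about 0.1 N m of friction. A small rib on top points straight outward, away from the tube, when home.
- bolt_front (a joint): Turn of the front bolt, rad, growing clockwise seen from above; starts at 0.25 to 0.9, home against its end stop at 1.57. Stays where it is left; it only turns, its height does not change.
- bolt_left_grip (a point): On the vertical axis of the bolt knob at the end of the left arm, at (54, 93.5) mm in the stand's x, y, 34 mm above the desk. Round fluted black head, 36 mm dia, 22 to 46 mm above the desk, free all round; under it the arm's 38 mm round end, 10 mm high. Pinch it in any direction; about 0.1 N m of friction. A small rib on top points straight outward, away from the tube, when home.
- bolt_left (a joint): Turn of the left bolt, rad, growing clockwise seen from above; starts at 0.25 to 0.9, home against its end stop at 1.57. Stays where it is left; it only turns, its height does not change.
- bolt_right_grip (a point): On the vertical axis of the bolt knob at the end of the right arm, at (54, -93.5) mm in the stand's x, y, 34 mm above the desk. Round fluted black head, 36 mm dia, 22 to 46 mm above the desk, free all round; under it the arm's 38 mm round end, 10 mm high. Pinch it in any direction; about 0.1 N m of friction. A small rib on top points straight outward, away from the tube, when home.
- bolt_right (a joint): Turn of the right bolt, rad, growing clockwise seen from above; starts at 0.25 to 0.9, home against its end stop at 1.57. Stays where it is left; it only turns, its height does not change.
- grip_mid (a point): On the rod's axis, inside the grip on top of the telescoping rod; 194 mm above the desk with the rod down, rises with it; axes parallel to the stand's. The grip is a black block 26 mm (stand x) by 30 mm (y), from 40 mm below to 32 mm above this point; above it only a slim threaded stud, to 50 mm above this point. Nothing stands beside the grip.
- button_face (a point): Centre of the outer face of the release button: a grey paddle 18 mm wide, 50 mm tall, on the grip's +y side (stand frame), level with grip_mid. Face 23 mm from the rod's axis when out, 17 mm squeezed in; the grip's far side is 15 mm from the axis. Pinch along the stand's y: one finger on the button, one on the far side.
- release (a joint): Button travel, m: 0 out, 0.006 fully in; spring, 3.5 N to start, about 8 N fully in. While out, a latch locks the rod at each stop; held in, the rod slides freely.
- rod (a joint): Height of the rod, m: 0 down (as it starts), 0.050 first stop (latch hole only: passed without a catch while the button is held in), 0.110 second stop, a hard end. Rod with grip weighs about 0.3 kg, plus about 1 N of sliding friction; it sinks if the button is in and nothing carries it; let go between stops it may sink or stay.
- microphone: Bystander, loose: dark microphone with a silver head, standing upright, 60 mm dia foot, 150 mm tall. Origin under its centre.
- mug: Bystander, loose: white mug, 80 mm dia, 92 mm tall, handle on its +y side. Origin under its centre.
- mouse: Bystander, loose: white computer mouse, 105 x 58 x 32 mm. Origin under its centre.
- hard_drive: Bystander, loose: flat black hard drive, 115 x 78 x 18 mm. Origin under its centre.

How it is judged (in metres and radians):
On the way, in this order (a step that is already met when the one before it is completed fails the run):
1. all three bolt knobs are home, with the rod still down (value of joint each of bolt_front, bolt_left, bolt_right above 1.49 rad and value of joint rod below 0.02 m), for 0.2 s.
2. the button is squeezed in by the fingers and the rod is pulled up to its second stop (value of joint rod above 0.105 m and value of joint release above 0.004 m and contact force between the fingers and release above 2 N), for 0.2 s.
At the end, for the whole second after the job is handed in: All three bolts are home (1.49 rad or more of 1.57); the rod is at its second stop (0.105 m or more of 0.110) and still; the fingers hold the grip with the release button squeezed in (4 mm or more of 6, at least 2 N from the fingers on it), so that the hand and not the latch carries the rod (all of step 2 and value of joint each of bolt_front, bolt_left, bolt_right above 1.49 rad and velocity of joint rod between -0.02 and 0.02 m/s); the arm keeps its last pose, push and grip.
It fails at once if the microphone is moved by more than 20 mm or knocked over (distance of microphone from where it was at the start of the episode above 0.02 m or angle between microphone's own z axis and vertical above 0.3 rad).
It fails at once if the mug is moved by more than 20 mm or knocked over (distance of mug from where it was at the start of the episode above 0.02 m or angle between mug's own z axis and vertical above 0.3 rad).
It fails at once if the mouse is moved by more than 20 mm or knocked over (distance of mouse from where it was at the start of the episode above 0.02 m or angle between mouse's own z axis and vertical above 0.3 rad).
It fails at once if the hard drive is moved by more than 20 mm or knocked over (distance of hard_drive from where it was at the start of the episode above 0.02 m or angle between hard_drive's own z axis and vertical above 0.3 rad).
It also fails if it takes over 72 s, if anything falls off the work surface, if the arm or the gripper's body presses on something with over 40 N, if the wrist force passes 120 N, or if a joint passes its speed limit or range.

### The arm

A 7-joint arm with a two-finger parallel gripper is mounted at the origin on the work surface. World frame = base frame: x ahead of the robot, y to its left, z up, the work surface at z = 0. Lengths are in mm, angles in rad, forces in N, time in s.
With the tool pointing down it reaches from about 400 to 875 mm from the base axis. Payload 6.5 kg.
Tool frame: the origin (TCP) lies at the very end of the fingers, on their centre line; the grasp point (between the pads) lies manip.hold_point_z behind it (manip.hold_point_z is the distance from the TCP to the grasp point, in mm); x points along the fingers, y is the direction in which the jaws open and shut, and the axes are right-handed (so a half turn about x gives the same grasp; the last joint's range is limited). The gripper opens to 88 mm and grips with 3 to 60 N. Pads are 18 mm wide; open, the fingers measure 123 mm over their backs; the gripper's body (75 mm by 187 mm) begins 45 mm behind the grasp point.
Start: joints at [1.048, 0.536, -0.004, 1.538, 0.003, 1.067, -0.071], TCP at [286.696, -583.349, 238.716] pointing down, gripper open.
Joint ranges: [-2.7, 2.7], [-0.37, 2.16], [-1.27, 1.26], [0.24, 2.4], [-1.31, 4.45], [0.19, 1.91], [-2.76, 2.76]. Speed limits (rad/s): [2.39, 2.39, 3.14, 3.14, 3.14, 3.14, 3.14].

### API

Orientations are given as a 3x3 rotation matrix whose columns are the frame's x, y, z axes.
In Python, from bench import manip, vision, ticket, finder gives the robot as it stands. The module is installed in compiled form; this text tells all that it offers.
- The arm moves only by the shell command python3 -m pendant 'ROWS' [FORCE]. ROWS is JSON, a list of rows, each a list of 5 numbers: the shift along the tool's x, y, z in m, then the turn about the tool's x in rad, then the finger opening in m, from 0 to 0.0881. In form: [[dx, dy, dz, yaw, gripper], ...]. A call has 1 to 10 rows; each row shifts and turns the pose as measured when the row begins, along the tool's axes as they then stand; what a row does not reach is not made up. A row lasts 1/12 s, in which the tool goes at most 41.7 mm and 7.16 degrees, less where a joint would pass 70% of its speed; a pose out of reach is approached as far as the arm can. A call is refused whole if a number of a shift passes 0.0417 or a number of a turn 0.125, either way. A call with a gripper value outside its range is refused whole. The fingers move at their own pace and stop on an object; FORCE is the grip in N (left out, the last holds). Time passes only in rows, so rows that do not move let the fingers close. It gives the time, the measured TCP pose, the force and the opening at its end, in the units of the state.
- manip.observe(): the state, without advancing time (a new reading comes with each control period).
- vision.get_image(name): name is "scene" or "side" or "wrist"; returns the picture (420x560x3 uint8, blue, green, red); there is no depth.
- vision.camera_model(name): a dict with "fx", "fy", "cx", "cy" (pixels), "view" (4x4, takes a point from world to camera coordinates); the wrist camera has in their place "mount" (4x4, takes a point from camera to tool coordinates, whose origin is the TCP and whose axes are the tool frame's). Camera axes: x right, y up, looking along -z (the intrinsics and any distortion apply to the point x, -y, -z); pixel columns grow to the right and rows downward; lengths in mm; the calibration is good to about 2 mm. A picture is of the moment at which its call begins: read the wrist's pose just before it. camera_model takes no time and is no camera call.
- ticket.hand_in(): hands the job in, once; it reports no verdict.
Trained networks look in the newest picture that a camera, given by its name, has taken for a name from the list of things; names that differ only in an ending like _2 or _b are one class to them, and where a whole thing is asked for, a point or a joint stands for the part that bears it (a point fixed in the world has none). Each returns a list of dicts, best first, with "score" (0 to 1); they miss things now and then, are a little off and sometimes report something else, mostly with a low value. They report only what shows in the picture. A call takes as long as a camera call.
- finder.regions_of(target, camera): "mask" (420x560 bool, what is visible of it) and "centre" ([column, row] in pixels, amid what is visible of it).
- finder.pinpoint(target, camera): "centre" ([column, row] in pixels: a listed point, or the origin of a listed thing).
The state is a dict: "t": time; "joint_pos": joint angles; "qd": joint speeds; "effort": joint torques, N m; "ee_pos": TCP position; "ee_rot": TCP orientation; "ft_force": force on the tool from outside, world axes, zero at the start; "moment": the same for the moment, N m; "opening": finger opening in mm.
Only numpy, scipy, OpenCV 4.12 (cv2) and the standard library are available. Lean on these libraries where they do the work, as an engineer would, in place of code of your own. Each camera call takes 0.05 s, during which the arm holds its last target. There are 200 camera calls.

## Working session

There is one attempt and no reset: what is moved stays moved. The work goes in short steps, Python scripts to look and compute and a shell command to move; the robot and the scene stay as the last step left them, time stands still between calls to the robot, and variables do not carry over. Pictures are saved under pics/ and viewed, about 8 in all and at most 12, crops included, and the job is handed in when it is done.

```bash
mkdir -p pics
cat > h.py <<'E'
import numpy as np,cv2
from scipy.optimize import least_squares
from bench import manip,vision,finder
def P(name,st=None):
    m=vision.camera_model(name)
    if name=='wrist':
        T=np.eye(4);T[:3,:3]=np.array(st['ee_rot']);T[:3,3]=st['ee_pos']
        V=np.linalg.inv(T@np.array(m['mount']))
    else: V=np.array(m['view'])
    return m,V
def proj(X,mv):
    m,V=mv;p=V[:3,:3]@np.asarray(X,float)+V[:3,3]
    return np.array([m['fx']*p[0]/-p[2]+m['cx'],m['fy']*-p[1]/-p[2]+m['cy']])
def tri(obs):
    r=least_squares(lambda X:np.concatenate([proj(X,mv)-px for px,mv in obs]),[550,0,50])
    return r.x,np.sqrt(np.mean(r.fun**2))
E
cat > a.py <<'E'
from h import *
o=manip.observe();print(o,manip.hold_point_z)
for n in['scene','side']:
    im=vision.get_image(n);cv2.imwrite(f'pics/{n}0.png',im);print(n,{k:v for k,v in vision.camera_model(n).items()})
    for t in['stand','bolt_front_grip','bolt_left_grip','bolt_right_grip','grip_mid','button_face','microphone','mug','mouse','hard_drive']:
        print(t,[(np.round(d['centre']).tolist(),round(d['score'],2)) for d in finder.pinpoint(t,n)[:3]])
E
python3 a.py
```

```text
{'t': 0.0, 'joint_pos': array([ 1.04781688,  0.5371449 , -0.0044568 ,  1.53888212,  0.00258908,
        1.06727552, -0.07120437]), 'qd': array([-6.76382849e-04, -2.39048455e-05,  9.24101733e-05,  2.87073398e-04,
       -4.48960547e-04,  1.16622640e-03,  4.75532018e-04]), 'effort': array([-2.28208801e-04, -5.70995593e+01,  9.90867466e-01, -2.51607120e+01,
       -5.61564637e-02,  1.80364412e-02,  1.97029090e-04]), 'ee_pos': array([ 286.41478039, -582.80908974,  237.84916084]), 'ee_rot': array([[-8.45792565e-04,  4.41129245e-01, -8.97443187e-01],
       [ 1.47945371e-03, -8.97441974e-01, -4.41130043e-01],
       [-9.99998548e-01, -1.70083016e-03,  1.06419453e-04]]), 'ft_force': array([ 0.06674698, -0.4145653 ,  0.50281316]), 'moment': array([-0.04625082, -0.02930136, -0.04496569]), 'opening': 88.22337310338007} 18.700000000000003
scene {'fx': 544.4252272694055, 'fy': 544.4252272694055, 'cx': 278.95700178444054, 'cy': 206.52447862181998, 'view': array([[ 5.35281886e-01,  8.44584252e-01, -1.22777858e-02,
        -2.95335959e+02],
       [-4.80192100e-01,  3.16230778e-01,  8.18177024e-01,
[... 762 characters left out ...]
-01, -6.73679248e-01, -2.15756516e-03,
         4.14998789e+02],
       [ 4.96182385e-01, -5.46468810e-01,  6.74666496e-01,
        -3.46384426e+02],
       [-4.55687860e-01,  4.97521969e-01,  7.38119546e-01,
        -1.11896528e+03],
       [ 0.00000000e+00,  0.00000000e+00,  0.00000000e+00,
         1.00000000e+00]])}
stand [([286.0, 208.0], 0.63)]
bolt_front_grip [([305.0, 222.0], 0.72)]
bolt_left_grip [([248.0, 211.0], 0.45)]
bolt_right_grip [([295.0, 180.0], 0.6)]
grip_mid [([287.0, 168.0], 0.77)]
button_face [([277.0, 168.0], 0.46)]
microphone [([373.0, 190.0], 0.87)]
mug [([204.0, 347.0], 0.95)]
mouse [([158.0, 315.0], 0.74), ([250.0, 208.0], 0.24)]
hard_drive [([332.0, 156.0], 0.92)]
```

```bash
cat > b.py <<'E'
from h import *
S=P('scene');D=P('side')
for n,a,b in[('stand',(256,274),(286,208)),('grip',(251,207),(287,168)),('button',(260,202),(277,168)),('mic',(119,286),(373,190)),('mug',(366,189),(204,347)),('mouse',(412,209),(158,315)),('hd',(133,343),(332,156)),
 ('A',(302,270),(248,211)),('B',(237,236),(305,222)),('B2',(302,270),(305,222)),('B3',(302,270),(295,180)),('C',(225,290),(295,180)),('C2',(237,236),(248,211))]:
    x,r=tri([(a,S),(b,D)]);print(n,x.round(),round(r,1))
a=cv2.imread('pics/scene0.png')[130:380,80:480];cv2.imwrite('pics/s1.png',cv2.resize(a,None,fx=2,fy=2))
a=cv2.imread('pics/side0.png')[110:390,120:420];cv2.imwrite('pics/d1.png',cv2.resize(a,None,fx=2,fy=2))
E
python3 b.py
```

```text
stand [600. -99.  10.] 1.2
grip [588. -92. 194.] 0.1
button [598. -71. 204.] 1.5
mic [ 445. -379.   -8.] 0.6
mug [444. 380.  -8.] 1.0
mouse [600. 406.   1.] 0.3
hd [ 643. -414.    6.] 0.8
A [666.  -6.  26.] 0.5
B [494. -81.  45.] 1.4
B2 [582. -27. -13.] 20.8
B3 [671. -76.  75.] 20.4
C [ 640. -196.   41.] 0.0
C2 [581. -61.  80.] 21.7
```

View pics/scene0.png

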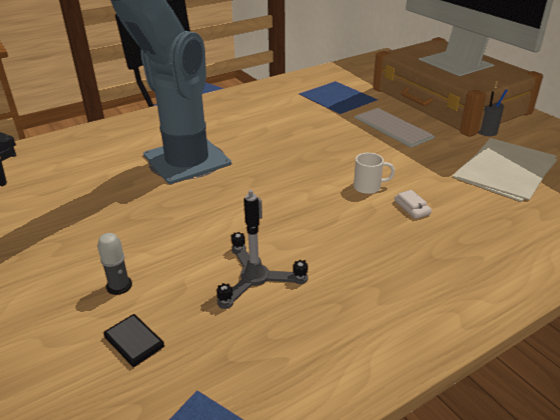

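View pics/side0.png

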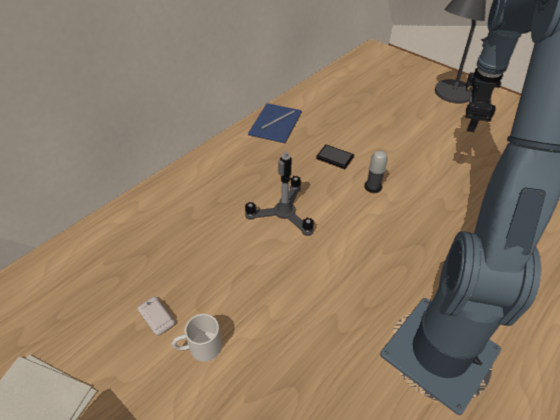

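The scene picture shows the front knob at (237,240), the right knob at (225,291), the left knob at (301,268) and the grip at (252,208). The triangulated points form a consistent 108 mm triangle, turned about -7.5°. All bystanders are more than 200 mm away. I'll do right, left, then front, and I'm moving over the right knob now.

```bash
python3 -m pendant '[[-0.01,-0.016,-0.038,0,0.088],[-0.01,-0.016,-0.038,0,0.088],[-0.01,-0.016,-0.038,0,0.088],[0,-0.016,-0.038,0,0.088],[0,-0.016,-0.038,0,0.088],[0,-0.016,-0.038,0,0.088],[0,-0.016,-0.038,0,0.088],[0,-0.016,-0.038,0,0.088],[0,-0.016,-0.038,0,0.088],[0,-0.016,-0.038,0,0.088]]' 40
python3 -m pendant '[[0,-0.01,-0.036,-0.12,0.088],[0,0,-0.036,-0.12,0.088],[0,0,0,-0.12,0.088],[0,0,0,-0.12,0.088],[0,0,0,-0.12,0.088],[0,0,0,-0.12,0.088],[0,0,0,-0.12,0.088],[0,0,0,-0.12,0.088],[0,0,0,-0.12,0.088],[0,0,0,-0.12,0.088]]'
```

```text
t: 1.93
ee_pos: [555.3, -279.0, 268.6]
ee_rot: [[-0.003, 0.42, -0.907], [-0.008, -0.907, -0.42], [-1.0, 0.006, 0.006]]
ft_force: [0.7, -0.8, 0.0]
opening: 87.8
t: 2.77
ee_pos: [625.7, -216.5, 267.9]
ee_rot: [[0.002, 0.994, 0.109], [-0.001, 0.109, -0.994], [-1.0, 0.002, 0.001]]
ft_force: [0.1, 0.1, 0.8]
opening: 88.1
```

```bash
python3 -m pendant '[[0,0.014,-0.02,-0.12,0.088],[0,0,0,-0.12,0.088],[0,0,0,-0.12,0.088],[0,0,0,-0.12,0.088],[0,0,0,-0.12,0.088],[0,0,0,-0.12,0.088],[0,0,0,-0.12,0.088],[0,0,0,-0.12,0.088],[0,0,0,-0.12,0.088],[0,0,0,0,0.088]]'
cat > w.py <<'E'
from h import *
import sys
o=manip.observe();im=vision.get_image('wrist');mv=P('wrist',o);cv2.imwrite(f'pics/{sys.argv[1]}.png',im)
print(o['ee_pos'].round(1),np.degrees(np.arctan2(*o['ee_rot'][:2,1][::-1])).round(1),o['joint_pos'].round(2))
def ray(px,z):
    f=lambda p:proj([p[0],p[1],z],mv)-px
    return least_squares(f,o['ee_pos'][:2]).x.round(1)
Z=dict(grip_mid=194,button_face=194)
for t in['bolt_front_grip','bolt_left_grip','bolt_right_grip','grip_mid','button_face','stand']:
    for d in finder.pinpoint(t,'wrist')[:3]:
        print(t,np.round(d['centre'],1),round(d['score'],2),ray(d['centre'],Z.get(t,34) if t!='stand' else 0))
print('mount',np.array(mv[0]['mount']).round(2).tolist(),mv[0]['fx'])
E
python3 w.py w1
```

```text
t: 3.6
ee_pos: [637.5, -196.0, 267.6]
ee_rot: [[0.001, 0.333, 0.943], [-0.002, 0.943, -0.333], [-1.0, -0.002, 0.002]]
ft_force: [-0.6, 0.2, 0.4]
opening: 88.2
[ 637.5 -196.   267.6] 70.6 [ 0.63  0.62 -0.63  1.43  0.38  1.21  1.19]
bolt_left_grip [448.6 143.8] 0.92 [665.2  -9.7]
bolt_right_grip [276. 177.] 0.62 [ 637.6 -197.7]
grip_mid [410.2 112.8] 0.96 [598.8 -96.4]
button_face [447.8 105.3] 0.71 [602.1 -73.8]
stand [350.5 113.3] 0.83 [602.1 -94.5]
mount [[-0.0, 0.28, -0.96, -146.53], [1.0, -0.0, -0.0, -0.21], [-0.0, -0.96, -0.28, -71.53], [0.0, 0.0, 0.0, 1.0]] 346.94721678148096
```

View pics/w1.png

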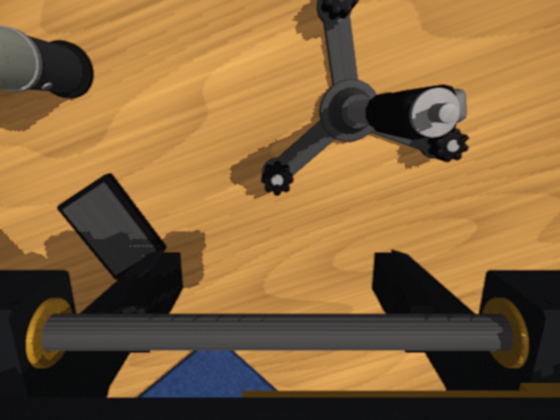

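The wrist picture shows the right knob at (277,178), the left knob at (453,146), and the grip top at (438,112) with its button on the right. It also shows that the gripper's long side lies along the jaw. The wrist camera sits on the tool's -z side, so I'll keep that side away from the tube and go to the left knob first.

```bash
python3 -m pendant '[[0,0.037,-0.007,0,0.088],[0,0.037,-0.007,0,0.088],[0,0.037,-0.007,0,0.088],[0,0.037,-0.007,0,0.088],[0,0.037,-0.007,0,0.088],[0,0,0,0.122,0.088],[0,0,0,0.122,0.088],[0,0,0,0.122,0.088],[0,0,0,0.122,0.088],[0,0,0,0.122,0.088]]'
python3 -m pendant '[[0.03,0,0,0.122,0.088],[0.03,0,0,0.122,0.088],[0.03,0,0,0.122,0.088],[0.03,0,0,0.122,0.088],[0,0,0,0,0.088]]'; python3 w.py w2; python3 -c "
import cv2;a=cv2.imread('pics/w2.png');cv2.imwrite('pics/w2c.png',a)"
```

```text
t: 4.78
ee_pos: [669.2, -0.8, 266.4]
ee_rot: [[0.002, 0.834, 0.551], [-0.003, 0.551, -0.834], [-1.0, 0.0, 0.004]]
ft_force: [0.6, 0.8, -0.2]
opening: 87.9
t: 5.2
ee_pos: [672.7, 0.6, 146.4]
ee_rot: [[0.011, 0.997, 0.079], [-0.003, 0.079, -0.997], [-1.0, 0.01, 0.004]]
ft_force: [-0.9, 0.3, -0.2]
opening: 88.2
[6.727e+02 6.000e-01 1.464e+02] 4.5 [ 0.17  0.7  -0.36  1.54  0.29  0.95 -0.2 ]
bolt_left_grip [262.4 218.4] 0.57 [662.9 -11.2]
bolt_right_grip [223.6 404.4] 0.58 [ 639.3 -194.4]
bolt_right_grip [188.8 289.5] 0.21 [606.2 -77.6]
stand [189.2 289.8] 0.94 [598.9 -97.5]
mount [[-0.0, 0.28, -0.96, -146.54], [1.0, -0.0, -0.0, -0.57], [-0.0, -0.96, -0.28, -71.03], [0.0, 0.0, 0.0, 1.0]] 346.94721678148096
```

View pics/w2.png

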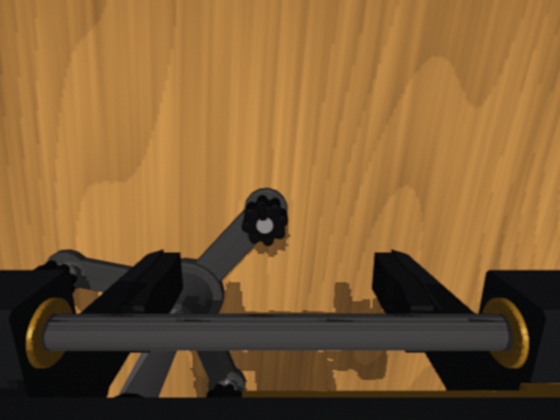

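```bash
python3 -m pendant '[[0.02,-0.005,0.005,0,0.088],[0.02,-0.005,0.005,0,0.088],[0.025,0,0,0,0.088],[0.025,0,0,0,0.088],[0.02,0,0,0,0.088],[0.017,0,0,0,0.088],[0,0,0,0,0.088]]'; python3 w.py w3 | head -4
```

```text
t: 6.13
ee_pos: [680.4, -11.5, 34.2]
ee_rot: [[0.042, 0.995, 0.089], [-0.001, 0.089, -0.996], [-0.999, 0.042, 0.005]]
ft_force: [0.0, 0.3, -0.1]
opening: 87.9
[680.4 -11.5  34.2] 5.1 [ 0.16  0.84 -0.32  1.58  0.36  0.74 -0.23]
bolt_left_grip [242.9 268.3] 0.68 [664.2 -12. ]
stand [127.2 365. ] 0.73 [597.4 -97.9]
mount [[-0.0, 0.28, -0.96, -146.56], [1.0, -0.0, -0.0, -0.56], [-0.0, -0.96, -0.28, -71.03], [0.0, 0.0, 0.0, 1.0]] 346.94721678148096
```

```bash
python3 -m pendant '[[0.006,-0.008,0,0,0.088],[0.006,-0.008,0,0,0.088],[0.004,0,0,0,0.088],[0,0,0,0,0.088]]'; python3 -c "
from h import *
o=manip.observe();print(o['moment'].round(2),o['joint_pos'].round(2))"
```

```text
t: 6.82
ee_pos: [667.0, -12.7, 22.1]
ee_rot: [[0.051, 0.995, 0.088], [-0.001, 0.089, -0.996], [-0.999, 0.051, 0.005]]
ft_force: [0.2, -0.5, 1.1]
opening: 88.0
[-0.05 -0.04 -0.  ] [ 0.16  0.84 -0.31  1.63  0.37  0.68 -0.24]
```

```bash
python3 -m pendant '[[0.005,-0.003,0,0,0.088],[0,0,0,0,0.06],[0,0,0,0,0.03],[0,0,0,0,0.02],[0,0,0,0,0.02],[0,0,0,0,0.02],[0,0,0,0,0.02]]' 40; python3 -c "
from h import *
o=manip.observe();print(o['moment'].round(2),o['joint_pos'].round(2))"
```

```text
t: 7.4
ee_pos: [663.9, -12.9, 15.8]
ee_rot: [[0.051, 0.995, 0.089], [-0.001, 0.089, -0.996], [-0.999, 0.05, 0.005]]
ft_force: [-0.2, -0.1, 0.8]
opening: 50.4
[-0.02 -0.05 -0.02] [ 0.16  0.84 -0.31  1.64  0.37  0.67 -0.25]
```

```bash
python3 -m pendant '[[0,0,0,0,0.02],[0,0,0,0,0.02],[0,0,0,0,0.02],[0,0,0,0,0.02]]' 40; python3 -m pendant '[[0,0,0,0.1,0.02],[0,0,0,0.1,0.02],[0,0,0,0.1,0.02],[0,0,0,0.1,0.02]]';python3 -c "
from h import *
o=manip.observe();print(o['moment'].round(2),o['joint_pos'].round(2))"
```

```text
t: 7.73
ee_pos: [665.9, -12.7, 16.4]
ee_rot: [[0.055, 0.995, 0.088], [-0.0, 0.089, -0.996], [-0.999, 0.054, 0.005]]
ft_force: [-0.7, 0.2, -0.6]
opening: 34.9
t: 8.07
ee_pos: [665.6, -12.7, 16.3]
ee_rot: [[0.054, 0.946, -0.318], [0.001, -0.319, -0.948], [-0.999, 0.051, -0.018]]
ft_force: [1.8, 0.6, -1.3]
opening: 34.4
[-0.03  0.    0.09] [ 0.09  0.83 -0.21  1.64  0.26  0.65 -0.57]
```

```bash
python3 -m pendant '[[0,0,0,0.1,0.02],[0,0,0,0.1,0.02],[0,0,0,0.1,0.02]]';python3 -c "
from h import *
o=manip.observe();print(o['moment'].round(2),o['joint_pos'].round(2))"; python3 -m pendant '[[0,0,0,0.08,0.02],[0,0,0,0.08,0.02]]';python3 -c "
from h import *
o=manip.observe();print(o['moment'].round(2),o['joint_pos'].round(2))"
```

```text
t: 8.32
ee_pos: [665.4, -12.6, 16.3]
ee_rot: [[0.053, 0.802, -0.595], [0.001, -0.596, -0.803], [-0.999, 0.042, -0.032]]
ft_force: [0.5, -0.3, -2.2]
opening: 34.8
[-0.15 -0.14  0.18] [ 0.04  0.82 -0.13  1.64  0.17  0.63 -0.82]
t: 8.48
ee_pos: [665.3, -12.5, 16.4]
ee_rot: [[0.053, 0.69, -0.721], [0.0, -0.722, -0.691], [-0.999, 0.037, -0.039]]
ft_force: [1.5, -0.2, -1.8]
opening: 34.8
[-0.27 -0.13  0.13] [ 0.01  0.82 -0.09  1.65  0.12  0.63 -0.95]
```

```bash
for i in 1; do python3 -m pendant '[[0,0,0,0.07,0.02],[0,0,0,0.07,0.02]]';python3 -c "
from h import *
o=manip.observe();print(o['moment'].round(2))"; python3 -m pendant '[[0,0,0,0.07,0.02],[0,0,0,0.07,0.02]]';python3 -c "
from h import *
o=manip.observe();print(o['moment'].round(2))";  python3 -m pendant '[[0,0,0,0.07,0.02],[0,0,0,0.07,0.02]]';python3 -c "
from h import *
o=manip.observe();print(o['moment'].round(2))"; done | grep -v -e force -e opening -e pos
```

```text
t: 8.65
ee_rot: [[0.05, 0.581, -0.813], [-0.002, -0.814, -0.582], [-0.999, 0.031, -0.04]]
[-0.43  0.62  1.15]
t: 8.82
ee_rot: [[0.045, 0.461, -0.886], [-0.005, -0.887, -0.461], [-0.999, 0.025, -0.038]]
[-0.12  0.53  1.06]
t: 8.98
ee_rot: [[0.039, 0.332, -0.943], [-0.006, -0.943, -0.332], [-0.999, 0.019, -0.035]]
[-0.08  0.62  0.92]
```

```bash
python3 -m pendant '[[0,0,0,0,0.088],[0,0,0,0,0.088],[0,0,0,0,0.088],[-0.005,0,0,0,0.088],[-0.035,0,0,0,0.088],[-0.038,0,0,0,0.088],[-0.038,0,0,0,0.088],[-0.038,0,0,0,0.088],[-0.038,0,0,0,0.088],[-0.038,0,0,0,0.088]]'; python3 w.py w4 | head -5; python3 -c "
import cv2;a=cv2.imread('pics/w4.png')
cv2.imwrite('pics/w4c.png',a)"
```

```text
t: 9.82
ee_pos: [643.7, -12.2, 246.7]
ee_rot: [[0.021, 0.339, -0.94], [-0.005, -0.941, -0.339], [-1.0, 0.012, -0.018]]
ft_force: [1.2, -0.5, -0.5]
opening: 88.0
[643.7 -12.2 246.7] -70.2 [-0.07  0.51  0.03  1.57 -0.01  1.05 -1.27]
bolt_front_grip [284.5 322. ] 0.62 [491.9 -79. ]
bolt_left_grip [281.6 164.1] 0.9 [665.4 -12.1]
bolt_right_grip [428.  244.7] 0.65 [ 636.3 -196. ]
bolt_right_grip [280.1 165.5] 0.55 [663.5 -11.1]
```

```bash
python3 -m pendant '[[-0.01,0.034,0.014,0,0.088],[-0.01,0.034,0.014,0,0.088],[0,0.034,0.014,0,0.088],[0,0.034,0.014,0,0.088],[0,0.034,0.014,0,0.088],[0,0,0,0.122,0.088],[0,0,0,0.122,0.088],[0,0,0,0.122,0.088],[0,0,0,0.122,0.088],[0,0,0,0.122,0.088]]'; python3 -m pendant '[[0.02,0,0,0.122,0.088],[0.03,0,0,0,0.088],[0.03,0,0,0,0.088],[0.02,0,0,0,0.088],[0,0,0,0,0.088]]'; python3 w.py w5 | head -5; python3 -c "
import cv2;a=cv2.imread('pics/w4.png')[120:205,225:335];b=cv2.imread('pics/w5.png')
cv2.imwrite('pics/w45.png',cv2.hconcat([cv2.resize(a,(440,340),interpolation=2),cv2.resize(b,(340,340))]))"
```

```text
t: 11.0
ee_pos: [626.0, -203.3, 244.6]
ee_rot: [[-0.012, -0.257, -0.966], [0.0, -0.966, 0.257], [-1.0, 0.003, 0.012]]
ft_force: [0.6, 0.1, 0.5]
opening: 88.1
t: 11.42
ee_pos: [621.6, -203.1, 134.3]
ee_rot: [[-0.021, -0.382, -0.924], [0.001, -0.924, 0.382], [-1.0, 0.007, 0.019]]
ft_force: [-1.0, 0.1, -0.5]
opening: 87.7
[ 621.6 -203.1  134.3] -112.4 [ 0.11  0.68  0.21  1.59 -0.16  0.91 -1.59]
bolt_front_grip [207.8 388.1] 0.93 [490.9 -84.5]
bolt_front_grip [259.1 188.9] 0.24 [ 638.7 -197.1]
bolt_left_grip [ 21.4 245.2] 0.59 [667.5 -12.9]
bolt_right_grip [257.8 188.2] 0.58 [ 639.5 -196.4]
```

View pics/w45.png

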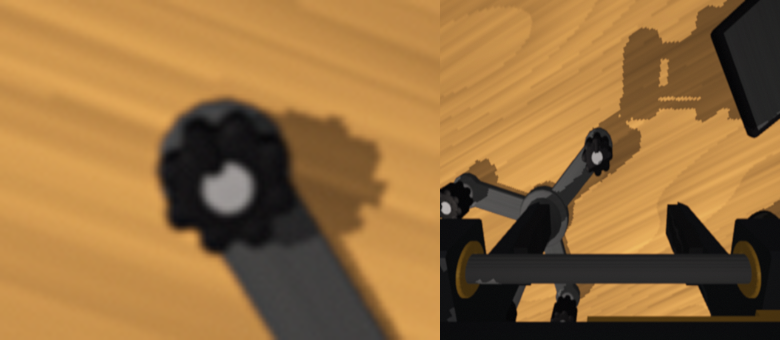

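```bash
python3 -m pendant '[[0.025,-0.006,-0.0065,0,0.088],[0.025,-0.006,-0.0065,0,0.088],[0.025,0,0,0,0.088],[0,0,0,0,0.088],[0,0,0,0,0.088]]'; python3 w.py w6 | grep -v mount
```

```text
t: 12.18
ee_pos: [648.7, -200.5, 72.8]
ee_rot: [[0.005, -0.383, -0.924], [-0.006, -0.924, 0.383], [-1.0, 0.003, -0.007]]
ft_force: [0.7, 0.0, 2.0]
opening: 88.3
[ 648.7 -200.5   72.8] -112.5 [ 0.11  0.78  0.19  1.57 -0.18  0.8  -1.6 ]
bolt_right_grip [279.2 253.5] 0.63 [ 640.1 -198.7]
```

```bash
python3 -m pendant '[[0.014,0,0.008,0,0.088],[0.014,0,0.004,0,0.088],[0.014,0,0,0,0.088],[0.012,0,0,0,0.088],[0,0,0,0,0.088]]'; python3 w.py w7 | grep -v mount
```

```text
t: 12.95
ee_pos: [640.5, -197.5, 20.4]
ee_rot: [[0.013, -0.383, -0.923], [-0.007, -0.924, 0.383], [-1.0, 0.002, -0.015]]
ft_force: [-1.2, -0.2, -0.6]
opening: 87.9
[ 640.5 -197.5   20.4] -112.5 [ 0.12  0.84  0.17  1.61 -0.19  0.69 -1.59]
bolt_right_grip [277.9 285.5] 0.71 [ 638.9 -197.5]
stand [142.1 381.4] 0.92 [596.2 -94.9]
```

```bash
cat > m.py <<'E'
from h import *
o=manip.observe();print('M',o['moment'].round(2),'jaw',np.degrees(np.arctan2(*o['ee_rot'][:2,1][::-1])).round(1),o['joint_pos'].round(2))
E
python3 -m pendant '[[0.004,0,0.001,0,0.04],[0,0,0,0,0.02],[0,0,0,0,0.02],[0,0,0,0,0.02],[0,0,0,0,0.02],[0,0,0,0,0.02],[0,0,0,0,0.02],[0,0,0,0,0.02],[0,0,0,0,0.02]]' 40; python3 m.py;  python3 -m pendant '[[0,0,0,0.1,0.02],[0,0,0,0.1,0.02],[0,0,0,0.1,0.02],[0,0,0,0.1,0.02],[0,0,0,0.1,0.02]]'|grep op; python3 m.py; python3 -m pendant '[[0,0,0,0.08,0.02],[0,0,0,0.08,0.02]]'|grep force; python3 m.py
```

```text
t: 14.05
ee_pos: [642.2, -198.3, 20.6]
ee_rot: [[0.019, -0.384, -0.923], [-0.01, -0.923, 0.384], [-1.0, 0.002, -0.021]]
ft_force: [-1.1, -0.7, 0.3]
opening: 35.1
M [-0.03  0.1   0.03] jaw -112.6 [ 0.12  0.84  0.17  1.61 -0.19  0.69 -1.59]
opening: 35.6
M [-0.13  0.32  0.13] jaw -142.3 [ 0.03  0.86  0.3   1.61 -0.34  0.7  -1.99]
ft_force: [-0.8, -0.5, -0.5]
M [-0.05  0.33  0.1 ] jaw -151.9 [ 0.01  0.86  0.34  1.62 -0.39  0.71 -2.12]
```

```bash
for k in 1; do python3 -m pendant '[[0,0,0,0.08,0.02],[0,0,0,0.08,0.02]]'|grep force; python3 m.py; python3 -m pendant '[[0,0,0,0.08,0.02],[0,0,0,0.08,0.02]]'|grep force; python3 m.py; done
```

```text
ft_force: [-0.6, -1.2, 0.3]
M [-0.07  0.34  0.47] jaw -161.5 [-0.02  0.87  0.38  1.62 -0.44  0.72 -2.25]
ft_force: [-1.5, 3.5, 2.4]
M [0.79 0.5  1.03] jaw -170.9 [-0.05  0.88  0.42  1.62 -0.48  0.73 -2.38]
```

```bash
python3 -m pendant '[[0,0,0,0.06,0.02],[0,0,0,0.06,0.02]]'|grep force; python3 m.py; python3 -m pendant '[[0,0,0,0,0.088],[0,0,0,0,0.088],[0,0,0,0,0.088],[-0.005,0,0,0,0.088],[-0.035,0,0,0,0.088],[-0.038,0,0,0,0.088],[-0.038,0,0,0,0.088],[-0.038,0,0,0,0.088],[-0.038,0,0,0,0.088],[-0.038,0,0,0,0.088]]'; python3 m.py
```

```text
ft_force: [-2.6, 2.4, 2.2]
M [0.45 0.37 0.94] jaw -177.8 [-0.07  0.89  0.45  1.62 -0.51  0.74 -2.48]
t: 15.97
ee_pos: [631.0, -194.9, 251.3]
ee_rot: [[-0.005, -0.999, -0.044], [-0.006, -0.044, 0.999], [-1.0, 0.005, -0.006]]
ft_force: [0.8, 0.2, 0.2]
opening: 88.0
M [ 0.17 -0.16  0.02] jaw -177.5 [-0.16  0.61  0.6   1.52 -0.36  1.13 -2.59]
```

```bash
python3 -m pendant '[[-0.015,0.027,0.024,0,0.088],[0,0.027,0.024,0,0.088],[0,0.027,0.024,0,0.088],[0,0.027,0.024,0,0.088],[0,0.027,0.024,0,0.088],[0,0,0,-0.125,0.088],[0,0,0,-0.125,0.088],[0,0,0,-0.125,0.088],[0,0,0,-0.125,0.088],[0,0,0,-0.125,0.088]]'|grep pos
python3 -m pendant '[[0,0,0,-0.125,0.088],[0,0,0,-0.125,0.088],[0,0,0,-0.125,0.088],[0,0,0,-0.125,0.088],[0,0,0,-0.125,0.088],[0,0,0,-0.125,0.088],[0,0,0,-0.125,0.088],[0,0,0,-0.125,0.088],[0,0,0,-0.125,0.088],[0,0,0,-0.125,0.088]]'|grep pos
python3 -m pendant '[[0,0,0,-0.125,0.088],[0,0,0,-0.125,0.088],[0,0,0,-0.125,0.088],[0,0,0,-0.125,0.088],[0,0,0,-0.125,0.088],[0,0,0,-0.125,0.088],[0,0,0,-0.125,0.088],[0,0,0,-0.125,0.088],[0,0,0,-0.125,0.088],[0,0,0,-0.125,0.088]]'|grep pos
python3 -m pendant '[[0,0,0,-0.125,0.088],[0,0,0,-0.125,0.088],[0,0,0,-0.125,0.088],[0,0,0,-0.125,0.088],[0,0,0,-0.125,0.088],[0,0,0,-0.125,0.088],[0,0,0,-0.125,0.088],[0,0,0,-0.125,0.088],[0,0,0,-0.125,0.088],[0,0,0,-0.125,0.088]]'; python3 m.py
```

```text
ee_pos: [496.2, -79.0, 279.4]
ee_pos: [495.2, -82.0, 284.0]
ee_pos: [494.1, -86.2, 288.7]
t: 19.3
ee_pos: [492.8, -90.7, 293.5]
ee_rot: [[0.042, 0.288, 0.957], [-0.007, 0.958, -0.288], [-0.999, 0.005, 0.043]]
ft_force: [-0.7, 0.5, -0.0]
opening: 87.8
M [ 0.01 -0.11  0.02] jaw 73.3 [-0.04  0.19  0.15  1.9  -0.03  1.    1.4 ]
```

```bash
python3 -m pendant '[[0.01,0,0,-0.122,0.088],[0.02,0,0,-0.122,0.088],[0.02,0,0,-0.122,0.088],[0.02,0,0,-0.122,0.088],[0.02,0,0,-0.122,0.088],[0.02,0,0,-0.122,0.088],[0.02,0,0,-0.122,0.088],[0.02,0,0,-0.122,0.088],[0.01,0,0,0,0.088],[0,0,0,0,0.088]]';python3 w.py w8|grep -v mount
```

```text
t: 20.13
ee_pos: [503.3, -96.9, 134.1]
ee_rot: [[0.056, -0.65, 0.758], [-0.01, 0.759, 0.651], [-0.998, -0.044, 0.036]]
ft_force: [-1.4, 0.9, -0.2]
opening: 87.8
[503.3 -96.9 134.1] 130.6 [ 0.12  0.43 -0.03  2.03  0.03  0.63  2.36]
bolt_front_grip [307.9 207.4] 0.67 [492. -82.]
bolt_left_grip [237.7 393.7] 0.75 [664.4 -10.9]
bolt_right_grip [ 72.8 245.2] 0.73 [ 637.5 -199.6]
grip_mid [307.6 205.7] 0.36 [ 458.  -121.5]
stand [216.5 268.8] 0.89 [596.5 -96.3]
stand [304.2 204.5] 0.28 [499.3 -77.7]
```

```bash
python3 -m pendant '[[0.015,0.007,-0.001,0,0.088],[0.02,0.007,-0.001,0,0.088],[0.02,0.007,0,0,0.088],[0.02,0,0,0,0.088],[0,0,0,0,0.088]]';python3 w.py w9|grep -v mount|head -2
```

```text
t: 20.9
ee_pos: [499.3, -82.9, 63.2]
ee_rot: [[0.073, -0.648, 0.758], [-0.012, 0.759, 0.651], [-0.997, -0.057, 0.047]]
ft_force: [-0.3, -0.4, -0.2]
opening: 88.4
[499.3 -82.9  63.2] 130.5 [ 0.09  0.55 -0.02  2.08  0.04  0.44  2.31]
bolt_front_grip [289.1 233.9] 0.67 [491.2 -82.9]
```

```bash
python3 -m pendant '[[0.011,0.004,-0.004,0,0.088],[0.012,0.003,-0.004,0,0.088],[0.012,0,0,0,0.088],[0.009,0,0,0,0.088],[0,0,0,0,0.088]]';python3 w.py w10|grep -v mount|head -2
```

```text
t: 21.67
ee_pos: [498.2, -85.1, 24.5]
ee_rot: [[0.087, -0.646, 0.758], [-0.014, 0.76, 0.649], [-0.996, -0.067, 0.057]]
ft_force: [0.0, -0.3, 0.5]
opening: 87.8
[498.2 -85.1  24.5] 130.4 [ 0.09  0.62 -0.01  2.1   0.05  0.33  2.31]
bolt_front_grip [294.2 277.3] 0.74 [491.  -80.1]
```

```bash
python3 -m pendant '[[0.005,0.005,-0.003,0,0.088],[0.004,0.003,-0.002,0,0.06],[0,0,0,0,0.02],[0,0,0,0,0.02],[0,0,0,0,0.02],[0,0,0,0,0.02],[0,0,0,0,0.02],[0,0,0,0,0.02],[0,0,0,0,0.02],[0,0,0,0,0.02]]' 40; python3 m.py;  python3 -m pendant '[[0,0,0,0.1,0.02],[0,0,0,0.1,0.02],[0,0,0,0.1,0.02],[0,0,0,0.1,0.02],[0,0,0,0.1,0.02]]'; python3 m.py
```

```text
t: 22.85
ee_pos: [491.1, -83.1, 15.9]
ee_rot: [[0.092, -0.645, 0.759], [-0.015, 0.761, 0.649], [-0.996, -0.072, 0.06]]
ft_force: [0.2, -0.2, -1.7]
opening: 35.1
M [ 0.17  0.08 -0.03] jaw 130.3 [ 0.08  0.63 -0.01  2.12  0.05  0.29  2.3 ]
t: 23.27
ee_pos: [490.8, -82.5, 15.9]
ee_rot: [[0.092, -0.186, 0.978], [-0.014, 0.982, 0.189], [-0.996, -0.031, 0.087]]
ft_force: [0.2, -0.7, -0.6]
opening: 35.0
M [-0.57 -0.03  0.09] jaw 100.8 [-0.    0.63  0.09  2.13 -0.16  0.29  1.98]
```

```bash
for k in 1; do python3 -m pendant '[[0,0,0,0.08,0.02],[0,0,0,0.08,0.02]]'|grep force; python3 m.py; python3 -m pendant '[[0,0,0,0.08,0.02],[0,0,0,0.08,0.02]]'|grep force; python3 m.py;  python3 -m pendant '[[0,0,0,0.08,0.02],[0,0,0,0.08,0.02]]'|grep force; python3 m.py; done
```

```text
ft_force: [1.2, -0.3, -4.0]
M [-0.82 -0.09  0.06] jaw 91.2 [-0.03  0.64  0.13  2.13 -0.23  0.29  1.88]
ft_force: [1.1, 1.7, -1.6]
M [-0.73  0.04  0.21] jaw 81.8 [-0.06  0.64  0.16  2.13 -0.3   0.3   1.77]
ft_force: [1.4, 0.4, -1.5]
M [-0.84  0.08  0.14] jaw 72.3 [-0.09  0.64  0.19  2.14 -0.37  0.3   1.67]
```

```bash
for k in 1; do python3 -m pendant '[[0,0,0,0.08,0.02],[0,0,0,0.08,0.02]]'|grep force; python3 m.py; python3 -m pendant '[[0,0,0,0.08,0.02],[0,0,0,0.08,0.02]]'|grep force; python3 m.py;  python3 -m pendant '[[0,0,0,0.07,0.02],[0,0,0,0.07,0.02]]'; python3 m.py; done
```

```text
ft_force: [-0.7, 0.2, 0.6]
M [-0.19  0.25  1.19] jaw 63.0 [-0.12  0.65  0.23  2.14 -0.43  0.31  1.57]
ft_force: [-3.3, 0.9, 5.0]
M [0.52 0.74 0.95] jaw 53.9 [-0.15  0.65  0.26  2.14 -0.5   0.32  1.47]
t: 24.27
ee_pos: [486.8, -76.0, 14.4]
ee_rot: [[0.082, 0.695, 0.715], [-0.009, 0.717, -0.697], [-0.997, 0.051, 0.065]]
ft_force: [-0.8, 1.0, 3.1]
opening: 34.1
M [-0.04  0.09  0.94] jaw 45.9 [-0.17  0.66  0.29  2.14 -0.55  0.33  1.37]
```

```bash
python3 -m pendant '[[0,0,0,0,0.088],[0,0,0,0,0.088],[0,0,0,0,0.088],[-0.005,0,0,0,0.088],[-0.035,0,0,0,0.088],[-0.038,0,0,0,0.088],[-0.038,0,0,0,0.088],[-0.038,0,0,0,0.088],[-0.038,0,0,0,0.088],[-0.038,0,0,0,0.088]]'; python3 -m pendant '[[-0.03,0,0,-0.12,0.088],[-0.02,0,0,-0.12,0.088],[0,0,0,-0.12,0.088],[0,0,0,-0.12,0.088],[0,0,0,-0.12,0.088],[0,0,0,-0.04,0.088],[0,0,0,0,0.088]]';python3 w.py w11|grep -v mount
```

```text
t: 25.1
ee_pos: [462.3, -75.4, 246.7]
ee_rot: [[0.066, 0.693, 0.718], [-0.01, 0.72, -0.694], [-0.998, 0.039, 0.054]]
ft_force: [1.0, 0.2, -0.6]
opening: 88.2
t: 25.68
ee_pos: [461.5, -78.9, 312.0]
ee_rot: [[0.088, 0.099, 0.991], [-0.007, 0.995, -0.099], [-0.996, 0.002, 0.088]]
ft_force: [-0.3, -0.3, 0.7]
opening: 88.2
[461.5 -78.9 312. ] 84.3 [-0.5   0.08  0.62  2.   -0.06  0.98  1.61]
bolt_front_grip [275.6 174.6] 0.77 [491.6 -83. ]
bolt_left_grip [337.  286.4] 0.88 [662.2 -13. ]
bolt_right_grip [204.7 283.6] 0.92 [ 639.  -197.9]
stand [275.8 242.7] 0.82 [602.2 -93.8]
```

View pics/w11.png

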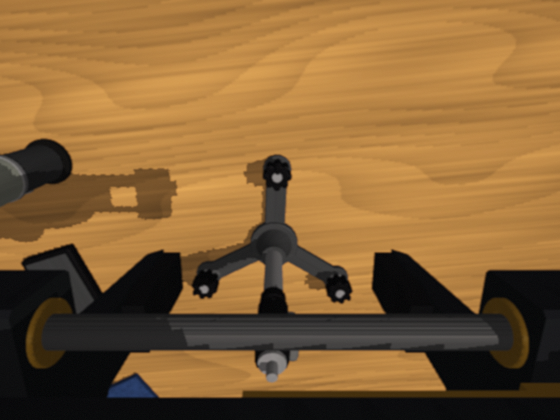

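The wrist picture shows the knobs at (277,173), (206,287) and (340,291), with the grip and stud at (273,355) and the button on its right. Next I'll move above the grip.

```bash
python3 -m pendant '[[0,0,0.027,0,0.088],[0,0,0.028,0,0.088],[0,0,0.028,0,0.088],[0,0,0.028,0,0.088],[0,0,0.026,0,0.088],[0,0,0,0,0.088]]';python3 w.py w12|grep -v mount
```

```text
t: 26.53
ee_pos: [601.3, -91.1, 321.1]
ee_rot: [[0.083, 0.101, 0.991], [-0.004, 0.995, -0.101], [-0.997, 0.005, 0.083]]
ft_force: [-0.8, 1.7, 0.7]
opening: 87.9
[601.3 -91.1 321.1] 84.2 [-0.38  0.38  0.61  1.66 -0.26  1.09  1.77]
bolt_front_grip [274.1  49.6] 0.95 [488.8 -81.6]
bolt_left_grip [340.1 191. ] 0.7 [662.8 -13.9]
bolt_right_grip [195.7 183.9] 0.61 [ 634.4 -197.6]
bolt_right_grip [340.4 188.9] 0.31 [659.9 -13.5]
grip_mid [271.1 189.3] 0.73 [601.5 -95.3]
button_face [296.5 188.4] 0.7 [602.9 -74.9]
stand [272.9 143.3] 0.63 [598.8 -94.8]
```

```bash
python3 -m pendant '[[0.015,-0.003,-0.001,0,0.088],[0.02,0,-0.002,0,0.088],[0.02,0,-0.002,0,0.088],[0.01,0,-0.001,0,0.088],[0,0,0,0,0.088]]';python3 w.py w13|grep -v -e mount -e bolt
```

```text
t: 27.3
ee_pos: [594.4, -93.2, 257.4]
ee_rot: [[0.087, 0.102, 0.991], [0.001, 0.995, -0.103], [-0.996, 0.01, 0.086]]
ft_force: [0.1, 0.2, -0.2]
opening: 87.7
[594.4 -93.2 257.4] 84.1 [-0.35  0.43  0.59  1.76 -0.31  0.95  1.82]
grip_mid [272.2 226.4] 0.91 [599.7 -96.1]
button_face [306.  229.1] 0.65 [603.9 -74.8]
stand [274.  156.2] 0.79 [596.7 -94.2]
```

```bash
python3 -m pendant '[[0.015,-0.001,0.002,0.02,0.088],[0.017,-0.001,0.001,0.01,0.088],[0.017,0,0,0,0.088],[0.01,0,0,0,0.088],[0,0,0,0,0.088]]';python3 w.py w14|grep -v -e mount -e bolt
```

```text
t: 28.07
ee_pos: [607.3, -96.2, 198.8]
ee_rot: [[0.097, 0.136, 0.986], [0.001, 0.991, -0.137], [-0.995, 0.014, 0.096]]
ft_force: [-0.7, 1.6, 0.0]
opening: 88.0
[607.3 -96.2 198.8] 82.2 [-0.32  0.52  0.55  1.78 -0.38  0.84  1.84]
grip_mid [274.3 248.8] 0.6 [598.5 -96.2]
button_face [323.4 252. ] 0.95 [603.5 -73.6]
stand [273.5 157.6] 0.71 [600.2 -95.8]
stand [367.5 219.6] 0.65 [680.4  -6.2]
```

```bash
python3 -m pendant '[[0.005,0,-0.004,0,0.088],[0.003,0,-0.003,0,0.088],[0,0,0,0,0.088]]'
```

```text
t: 28.67
ee_pos: [602.8, -95.5, 194.2]
ee_rot: [[0.104, 0.136, 0.985], [0.001, 0.991, -0.136], [-0.995, 0.015, 0.103]]
ft_force: [-0.6, -0.1, 0.1]
opening: 88.1
```

```bash
python3 -m pendant '[[0.005,0.0,-0.002,0,0.088],[0,0,0,0,0.06],[0,0,0,0,0.02],[0,0,0,0,0.02],[0,0,0,0,0.02],[0,0,0,0,0.02],[0,0,0,0,0.02],[0,0,0,0,0.02],[0,0,0,0,0.02],[0,0,0,0,0.02]]' 40; python3 m.py
```

```text
t: 29.5
ee_pos: [600.9, -96.0, 188.5]
ee_rot: [[0.104, 0.136, 0.985], [-0.0, 0.991, -0.137], [-0.995, 0.014, 0.103]]
ft_force: [0.4, -2.8, -2.9]
opening: 31.6
M [-0.39 -0.14 -0.11] jaw 82.2 [-0.31  0.52  0.54  1.81 -0.39  0.81  1.85]
```

```bash
python3 -m pendant '[[-0.01,0,0.001,0,0.02],[-0.015,0,0.0015,0,0.02],[-0.015,0,0.0015,0,0.02]]'; python3 m.py; python3 w.py w15|grep grip_mid; python3 -c "
from h import *
vision.get_image('side')
print(finder.pinpoint('grip_mid','side')[:1])"
```

```text
t: 29.75
ee_pos: [600.9, -96.1, 226.1]
ee_rot: [[0.103, 0.137, 0.985], [-0.001, 0.991, -0.137], [-0.995, 0.013, 0.102]]
ft_force: [3.6, -0.6, -6.4]
opening: 31.4
M [ 0.25 -0.74  0.06] jaw 82.2 [-0.34  0.47  0.57  1.78 -0.35  0.88  1.82]
grip_mid [275.2 272.3] 0.7 [621.8 -99.6]
[{'centre': [288.0, 156.6], 'score': 0.79}]
```

```bash
python3 -m pendant '[[-0.015,0,0.0015,0,0.02],[-0.015,0,0.0015,0,0.02],[-0.015,0,0.0015,0,0.02],[-0.01,0,0.001,0,0.02]]'; python3 m.py; python3 -m pendant '[[-0.006,0,0.0005,0,0.02],[-0.006,0,0.0005,0,0.02]]'; python3 m.py
```

```text
t: 30.53
ee_pos: [600.8, -96.1, 278.4]
ee_rot: [[0.101, 0.137, 0.986], [-0.002, 0.991, -0.137], [-0.995, 0.012, 0.1]]
ft_force: [2.6, 0.3, -5.9]
opening: 31.3
M [ 0.52 -0.73  0.02] jaw 82.2 [-0.37  0.42  0.61  1.73 -0.3   0.99  1.78]
t: 30.7
ee_pos: [600.9, -96.1, 291.1]
ee_rot: [[0.101, 0.136, 0.985], [-0.002, 0.991, -0.137], [-0.995, 0.012, 0.101]]
ft_force: [4.0, 0.0, -5.8]
opening: 31.6
M [ 0.42 -0.83  0.02] jaw 82.2 [-0.37  0.4   0.61  1.71 -0.29  1.01  1.77]
```

```bash
python3 -m pendant '[[-0.004,0,0.0004,0,0.02],[-0.004,0,0.0004,0,0.02]]'; python3 -m pendant '[[-0.003,0,0.0003,0,0.02],[-0.002,0,0.0002,0,0.02]]' ; python3 m.py
```

```text
t: 30.87
ee_pos: [600.6, -96.1, 298.9]
ee_rot: [[0.101, 0.137, 0.985], [-0.002, 0.991, -0.137], [-0.995, 0.012, 0.1]]
ft_force: [16.8, -1.5, -47.0]
opening: 31.6
t: 31.03
ee_pos: [600.7, -96.1, 298.7]
ee_rot: [[0.099, 0.137, 0.986], [-0.006, 0.991, -0.137], [-0.995, 0.008, 0.099]]
ft_force: [8.9, -0.2, -13.8]
opening: 31.7
M [-0.06 -1.66 -0.14] jaw 82.1 [-0.38  0.4   0.62  1.7  -0.28  1.03  1.76]
```

```bash
python3 -m pendant '[[-0.001,0,0,0,0.02],[0,0,0,0,0.02],[0,0,0,0,0.02],[0,0,0,0,0.02],[0,0,0,0,0.02],[0,0,0,0,0.02]]'; python3 m.py
python3 - <<'E'
from h import *
obs=[]
for n in['scene','side']:
    im=vision.get_image(n);d=finder.pinpoint('grip_mid',n)[:1];print(n,d)
    if d: obs.append((d[0]['centre'],P(n)))
    cv2.imwrite(f'pics/{n}9.png',im)
if len(obs)==2: print(tri(obs))
a=cv2.imread('pics/side9.png')[100:260,200:360];b=cv2.imread('pics/scene9.png')[130:310,190:340]
cv2.imwrite('pics/fin.png',cv2.hconcat([cv2.resize(a,(400,400)),cv2.resize(b,(400,480))[:400]]))
E
```

```text
t: 31.53
ee_pos: [600.7, -96.1, 298.2]
ee_rot: [[0.098, 0.138, 0.986], [-0.007, 0.99, -0.138], [-0.995, 0.007, 0.098]]
ft_force: [2.9, 1.5, -5.3]
opening: 31.5
M [ 0.26 -0.73 -0.13] jaw 82.1 [-0.38  0.4   0.62  1.7  -0.28  1.03  1.76]
scene [{'centre': [248.7, 164.0], 'score': 0.83}]
side [{'centre': [285.1, 136.5], 'score': 0.66}]
(array([592.69542669, -92.75888964, 305.36562061]), np.float64(1.0430570543891975))
```

View pics/fin.png

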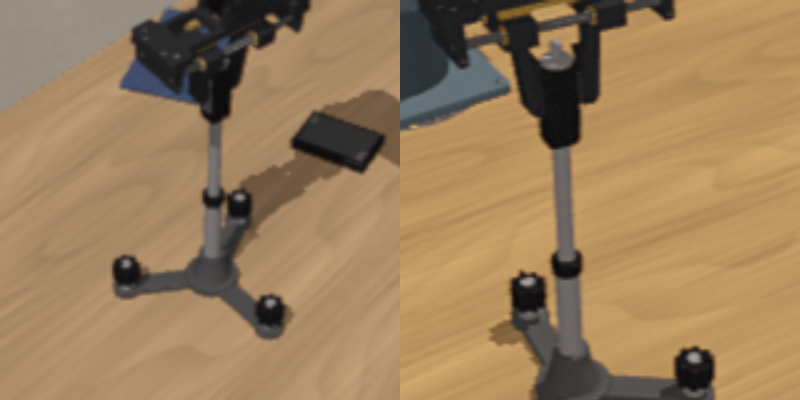

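Both views show the rod fully out, with the grip at z≈305 (194 + 111). The fingers are on the grip and the opening of 31.5 mm means the button is in. I'll add a slight upward push to hold it on the stop, then hand in.

```bash
python3 -m pendant '[[-0.0015,0,0,0,0.02],[-0.0015,0,0,0,0.02]]'; python3 -c "
from bench import ticket;print(ticket.hand_in())"
```

```text
t: 31.9
ee_pos: [600.7, -96.1, 298.8]
ee_rot: [[0.098, 0.138, 0.986], [-0.008, 0.99, -0.137], [-0.995, 0.005, 0.098]]
ft_force: [13.0, -1.0, -23.9]
opening: 31.5
the job is handed in; nothing more can be done
None
```

I turned the left, right and front bolt knobs clockwise until each hit its stop, then squeezed the grip with its button and pulled the rod up to its second stop. I handed the job in at 31.9 s, still holding the rod there.

**Bolts:** the turning moment was about 0.1–0.2 N m while each knob turned. It then rose to about 1 N m at the stop, where the fingers slipped. The small ribs on top were too small to make out in the pictures, so home rests on the moment alone.

**Rod and button:**
- **Rise:** the tool rose 110 mm from the grasp to a hard stop. The two-view measurement put the grip at z ≈ 305 mm, up from 194 mm.
- **Final hold:** the finger opening was 31.5 mm, against 32 mm expected with the button fully in. The arm was pushing up with about 24 N and gripping at 40 N.

**What was off:** the tool ended tilted about 5.6° from vertical, in the plane of the pads; the grip held. The two-view grip position is about 8 mm in x and 3 mm in y off the arm's own reading. I did not re-measure the loose items, but nothing came near them.

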